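# Shift the bottle roller's gate lever into the pinned slot

### The job

Gently push the bottle roller's shift lever with the fingertips, without pinching its knob: out of the park notch in the middle, along the cross slot, and fully home into the one corner slot whose corner carries the upright pin. Do not run it into any other corner slot on the way, leave the bottle, beaker and jar where they stand, and finish clear of everything with the lever staying in its slot.

Things in the scene. Friction and masses are not known exactly. Their poses are not given: they have to be found in the camera images.
- unit: Bottle roller, fixed to the bench: white housing 200 (x) x 220 (y) mm, 115 mm tall, and beyond it, from x = 100 to 230 mm, a roller bed 260 mm wide carrying a lying jar, up to 131 mm high. Origin: at bench height under the centre of housing and gate. Axes: x towards the roller bed (away from the robot, yaw within 0.4 rad), y left, z up.
- gate (a point): Centre of the gate plate's top, 120 mm over the unit's origin, axes as the unit's. Bright metal plate 120 (x) x 132 (y) mm; slots 17 mm wide. The cross slot runs along y through the centre. At each end (y = +-26 mm) a corner slot goes off to +x and one to -x, ending at about x = +-22 mm (stem centre). Park notch: middle slot to -x; no middle slot to +x. Slot ends stop the stem.
- knob (a point): Centre of the lever's black knob, a barrel 34 mm in diameter, 42 mm tall, on a 12 mm stem. The stem pivots 50 mm above the bench under the gate's centre; this point is 140 mm up the stem (190 mm over the bench when upright). From upright the knob goes about 53 mm sideways and 44 mm fore or aft. It takes 2 to 3 N to move and stays where left; pressing with over 30 N is forcing it.
- lever (a joint): Fore-and-aft lean of the lever, rad: 0 (+-0.045 of play) in the cross slot, positive leaning to the unit's +x, negative to -x. The slot ends stop it at about +-0.32; it starts between -0.29 and -0.20 in the park notch.
- cross (a joint): Sideways lean of the lever, rad: 0 at the park notch, positive leaning to the unit's +y. The ends of the cross slot stop it at about +-0.39; to enter a corner slot it must lean at least 0.355 (either sign).
- flag_pin: Upright dark steel pin, 14 mm in diameter and 22 mm tall, standing in one of the four corner holes of the gate plate (at x, y = +-42, +-42 mm in the unit's frame), beside the end of the corner slot that is wanted; with the lever fully home in that slot the knob leans out over it. Origin: centre of its foot, on the plate's top.
- plug_a: Flat dark steel plug, 14 mm in diameter and 2 mm tall, in another of the four corner holes of the gate plate; its corner slot is not wanted. Origin: centre of its underside, on the plate's top.
- plug_b: Flat dark steel plug, 14 mm in diameter and 2 mm tall, in another of the four corner holes of the gate plate; its corner slot is not wanted. Origin: centre of its underside, on the plate's top.
- plug_c: Flat dark steel plug, 14 mm in diameter and 2 mm tall, in another of the four corner holes of the gate plate; its corner slot is not wanted. Origin: centre of its underside, on the plate's top.
- reagent: White bottle, 54 mm in diameter, 125 mm tall, standing to the left of the unit; leave it. Origin: centre of its underside.
- beaker: Empty glass beaker, 64 mm in diameter, 85 mm tall, standing to the right of the unit; leave it. Origin: centre of its underside.
- jar: Brown lidded jar, 52 mm in diameter, 65 mm tall, to the right of the unit and farther off; leave it. Origin: centre of its underside.

How it is judged (in metres and radians):
On the way, in this order (a step that is already met when the one before it is completed fails the run):
1. the lever is pushed out of the park notch into the cross slot (value of joint lever above -0.09 rad), for 0.1 s.
2. the lever is fully home in the corner slot marked by the upright pin (horizontal distance between knob and flag_pin below 0.022 m and (value of joint lever above 0.25 rad or value of joint lever below -0.25 rad) and (value of joint cross above 0.28 rad or value of joint cross below -0.28 rad)), for 0.2 s.
At the end, for the whole second after the job is handed in: The lever rests in the corner slot marked by the upright pin: leaning at least 0.25 rad fore or aft (stop at 0.32) and 0.28 rad sideways, knob centre within 22 mm horizontally of the pin, not moving (all of step 2 and velocity of joint lever between -0.05 and 0.05 rad/s); the robot touches nothing.
It fails at once if the lever is run into a corner slot that a flat plug marks (horizontal distance between knob and plug_a below 0.022 m or horizontal distance between knob and plug_b below 0.022 m or horizontal distance between knob and plug_c below 0.022 m).
It fails at once if the lever is pinched or forced: more than 36 N between the fingers and the lever (contact force between the fingers and lever above 36 N).
It fails at once if the bottle is lifted, carried, or shifted more than 20 mm, or tipped (distance of reagent from where it was at the start of the episode above 0.02 m or angle between reagent's own z axis and vertical above 0.35 rad).
It fails at once if the beaker is lifted, carried, or shifted more than 20 mm, or tipped (distance of beaker from where it was at the start of the episode above 0.02 m or angle between beaker's own z axis and vertical above 0.35 rad).
It fails at once if the jar is lifted, carried, or shifted more than 20 mm, or tipped (distance of jar from where it was at the start of the episode above 0.02 m or angle between jar's own z axis and vertical above 0.35 rad).
It also fails if it takes over 58 s, if anything falls off the work surface, if the arm or the gripper's body presses on something with over 40 N, if the wrist force passes 120 N, or if a joint passes its speed limit or range.

### The arm

A 7-joint arm with a two-finger parallel gripper is mounted at the origin on the work surface. World frame = base frame: x ahead of the robot, y to its left, z up, the work surface at z = 0. Lengths are in m, angles in degrees, forces in N, time in s.
With the tool pointing down it reaches from about 0.35 to 0.9 m from the base axis. Payload 7.2 kg.
Tool frame: the origin (TCP) lies on the centre line of the jaws, within the pads' length; the fingertips stand manip.tips_ahead ahead of it and the grasp point (between the pads) lies 6 mm ahead of it (manip.tips_ahead is the distance from the TCP to the fingertips, in m); z points along the fingers, x is the direction in which the jaws open and shut, and the axes are right-handed (so a half turn about z gives the same grasp; the last joint's range is limited). The gripper opens to 88 mm and grips with 3 to 60 N. Pads are 20 mm wide; open, the fingers measure 115 mm over their backs; the gripper's body (75 mm by 178 mm) begins 61 mm behind the grasp point.
Start: joints at [62.556, 23.554, -0.728, 91.456, 0.321, 64.991, -4.71], TCP at [0.25, -0.573, 0.248] pointing down, gripper open.
Joint ranges: [-169.25, 169.25], [-16.82, 113.86], [-84.01, 82.57], [7.8, 145.47], [-59.2, 239.2], [7.22, 106.19], [-163.78, 163.78]. Speed limits (degrees/s): [136.94, 136.94, 172.46, 172.46, 180, 180, 180].

### API

Orientations are given as [roll, pitch, yaw] about the fixed x, y, z axes, in that order (R = Rz(yaw) Ry(pitch) Rx(roll)).
In Python, from plant import manip gives the robot as it stands.
- The arm moves only by the tool jog_arm, never from a script. Its argument "series" is a list of rows, each a list of 3 entries, a list of its own where there are three numbers: the shift along the world's x, y, z each as a share of 0.15 m, from -1 to 1, then the turn, a rotation vector about the world's x, y, z each as a share of 90 degrees, from -1 to 1, then the opening, from 0 (shut) to 1 (fully open). A call has 1 to 20 rows; each row is the pose to reach, as a shift and turn from the pose commanded when the call began; what a row does not reach only later rows make up. A row lasts 1/8 s, in which the tool goes at most 62.5 mm and 10.7 degrees, less where a joint would pass 70% of its speed; a pose out of reach is approached as far as the arm can. A call with a number of a shift or a turn outside -1 to 1 is refused whole. A call with a gripper value outside its range is refused whole. The fingers move at their own pace and stop on an object; "force" is the grip in N (left out, the last holds). Time passes only in rows, so rows that repeat a pose let the fingers close. It gives the time, the measured TCP pose, the force and the opening at its end, in the units of the state.
- manip.state(): the state, without advancing time (a new reading comes with each control period).
- manip.snapshot(name): name is "scene" or "top" or "wrist"; returns a dict with "frame" (400x640x3 uint8, blue, green, red), "intrinsics" (3x3 intrinsics, pixels), "position" and "rotation" of the camera in the world. Camera axes: x right, y down, z forward; pixel columns grow to the right and rows downward; lengths in m; the calibration is good to about 2 mm. A picture is of the moment at which its call begins. There is no depth.
- manip.finish_job(): hands the job in, once; it reports no verdict.
The state is a dict: "t": time; "joint_pos": joint angles; "joint_velocities": joint speeds; "tau": joint torques, N m; "ee_pos": TCP position; "tool_rot": TCP orientation; "contact_force": force on the tool from outside, world axes, zero at the start; "torque": the same for the moment, N m; "gripper_width": finger opening in m.
Only numpy, scipy, OpenCV 4.12 (cv2) and the standard library are available. Lean on these libraries where they do the work, as an engineer would, in place of code of your own. Each camera call takes 0.05 s, during which the arm holds its last target.

## Working session

There is one attempt and no reset: what is moved stays moved. The work goes in short steps, Python scripts to look and compute and a tool call to move; the robot and the scene stay as the last step left them, time stands still between calls to the robot, and variables do not carry over. Pictures are saved under pics/ and viewed, and the job is handed in when it is done.

Besides the shell and the picture viewer there is one more tool, called after "Emit:" as name(argument=value, ...) on one line, values as JSON. jog_arm: Moves the arm, as the interface text tells. Its arguments: {"type":"object","properties":{"series":{"type":"array","items":{"type":"array"}},"force":{"type":"number"}},"required":["series"]}

```bash
mkdir -p pics; cat > h.py <<'E'
import numpy as np, cv2
from plant import manip
def snap(n,f):
    s=manip.snapshot(n); cv2.imwrite('pics/'+f,s['frame']); np.savez('pics/'+f+'.npz',**{k:np.array(v) for k,v in s.items()}); return s
def load(f): return dict(np.load('pics/'+f+'.npz'))
def ray(s,u,v):
    d=s['rotation']@np.linalg.inv(s['intrinsics'])@np.array([u,v,1.]); return np.array(s['position']),d
def plane(s,u,v,z):
    p,d=ray(s,u,v); return p+d*(z-p[2])/d[2]
def proj(s,P):
    c=s['rotation'].T@(np.array(P)-s['position']); q=s['intrinsics']@c; return q[:2]/q[2]
E
python3 - <<'E'
from h import *
for n in ['scene','top','wrist']:
    s=snap(n,n+'0.png'); print(n,np.round(s['position'],3),np.round(s['rotation'],3).tolist(),s['intrinsics'][0][0])
print(manip.state(), manip.tips_ahead)
E
```

```text
scene [ 0.903 -0.296  0.676] [-139.571, -0.664, 45.291] 377.07599019248346
top [0.489 0.03  1.117] [-174.914, -1.786, -90.187] 505.7884222006765
wrist [ 0.325 -0.54   0.385] [162.669, 0.105, -66.402] 309.345136546756
{'t': 0.15, 'joint_pos': array([62.55568514, 23.58938415, -0.72798263, 91.49007643,  0.32068254,
       64.99194664, -4.7096067 ]), 'joint_velocities': array([ 0.04510471, -0.23140999, -0.05351846, -0.11157273, -0.09842588,
       -0.04383683, -0.02354905]), 'tau': array([ 2.70788143e-03, -5.88333535e+01,  6.43312857e-01, -2.91289955e+01,
       -5.35840436e-02,  1.56943873e-02,  1.13165945e-04]), 'ee_pos': array([ 0.24941785, -0.57270044,  0.24702456]), 'tool_rot': array([ 1.79995165e+02,  6.92012802e-02, -6.64622183e+01]), 'contact_force': array([-0.8311072 ,  0.44694869, -0.32088932]), 'torque': array([-0.01058246,  0.01398813,  0.01301614]), 'gripper_width': 0.08818306469468351} 0.025
```

```bash
cat >> h.py <<'E'
from scipy.spatial.transform import Rotation as Ro
def fix(s):
    s=dict(s)
    if np.shape(s['rotation'])!=(3,3): s['rotation']=Ro.from_euler('xyz',s['rotation'],degrees=True).as_matrix()
    for k in('position','intrinsics'): s[k]=np.array(s[k])
    return s
_l=load
def load(f): return fix(_l(f))
E
```

```text
(no output)
```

View pics/scene0.png

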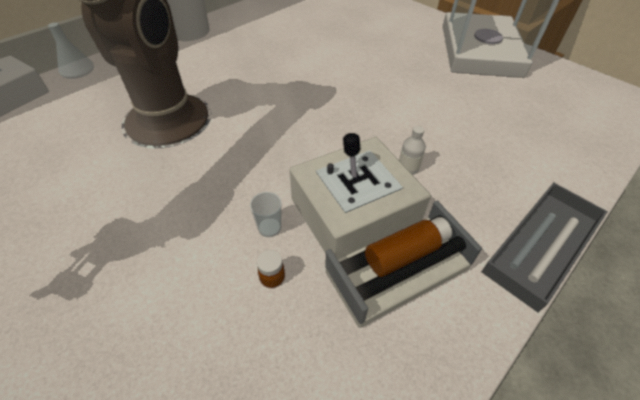

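View pics/top0.png

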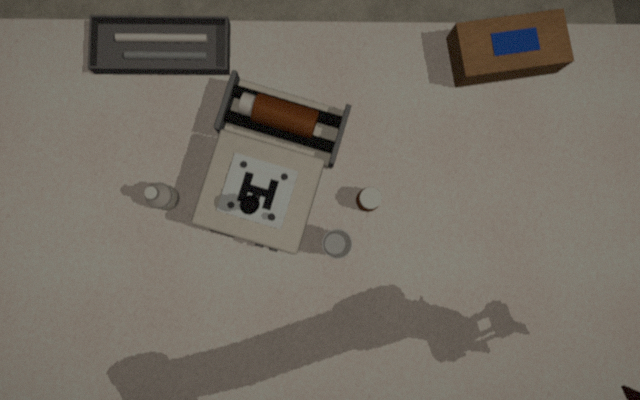

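View pics/wrist0.png

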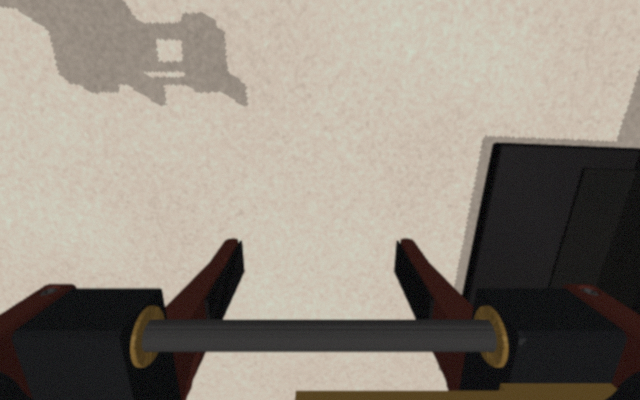

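```bash
python3 - <<'E'
import cv2,numpy as np
a=cv2.imread('pics/scene0.png')[120:220,290:440]; b=cv2.imread('pics/top0.png')[145:255,190:330]
cv2.imwrite('pics/z1.png',cv2.resize(a,None,fx=5,fy=5,interpolation=cv2.INTER_CUBIC))
cv2.imwrite('pics/z2.png',cv2.resize(b,None,fx=5,fy=5,interpolation=cv2.INTER_CUBIC))
E
```

```text
(no output)
```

View pics/z1.png

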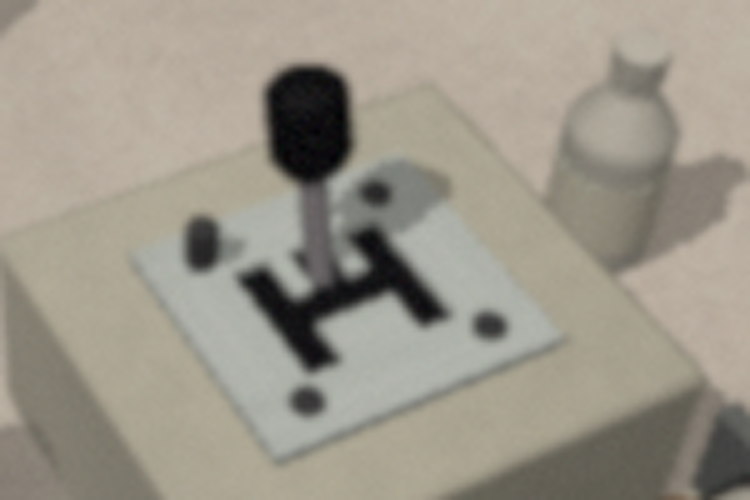

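View pics/z2.png

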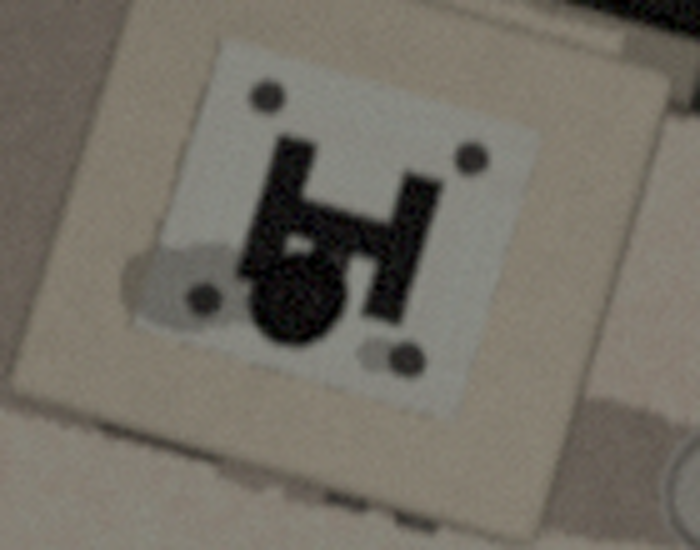

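```bash
cat > geo.py <<'E'
from h import *
t=load('top0.png'); sc=load('scene0.png')
pts=[(243.4,164.4),(284.4,176.6),(230.8,204.8)]
loc=np.array([(42,42),(42,-42),(-42,42)])/1000
W=np.array([plane(t,u,v,.122)[:2] for u,v in pts])
o=(W[1]+W[2])/2
yaw=np.mean([np.arctan2(*(W[0]-W[2])[::-1]), np.arctan2(*(W[0]-W[1])[::-1])-np.pi/2])
U=np.array([[np.cos(yaw),-np.sin(yaw)],[np.sin(yaw),np.cos(yaw)]])
def w(x,y): return o+U@np.array([x,y])
def knobw(l,c):  # lean dir
    # approximate: stem dir from tilt about y by l, about x by c
    d=np.array([np.tan(l),np.tan(c),1.]); d/=np.linalg.norm(d); p=.14*d
    return np.r_[w(p[0],p[1]),.05+p[2]]
E
python3 - <<'E'
from geo import *
print(W,o,np.degrees(yaw),np.linalg.norm(W[0]-W[1]),np.linalg.norm(W[0]-W[2]))
S=[(351.5,200),(388,185),(364.8,158.3)]
for p,q in zip([(351.5,200.2),(388,185),(364.8,158.3)],[(42,-42),(42,42),(-42,42)]):
    print(U.T@(plane(sc,*p,.122)[:2]-o))
print('pin',w(-.042,-.042), proj(t,np.r_[w(-.042,-.042),.13]))
for l in(-.2,-.25,-.29): print(l,knobw(l,0),proj(t,knobw(l,0)),proj(sc,knobw(l,0)))
print('goal',knobw(-.32,-.36))
for n,p,z in [('bottle',(152,192),.125),('beaker',(337,243),.04),('jar',(369,197),.065)]:
    print(n,plane(t,*p,z), U.T@(plane(t,*p,z)[:2]-o))
E
```

```text
[[0.64670903 0.15121444]
 [0.62245263 0.07015937]
 [0.56655961 0.17502622]] [0.59450612 0.12259279] -16.60326522945618 0.08460672134217442 0.08361178412447014
[ 0.04491826 -0.04200541]
[0.04501523 0.04194467]
[-0.0397076   0.04166767]
pin [0.54225605 0.09434514] [271.67276076 216.88691913]
-0.2 [0.56785207 0.13054037 0.18720932] [249.97642752 201.33690171] [353.14645819 144.70990988]
-0.25 [0.56131369 0.13248995 0.18564774] [248.97162174 204.95078576] [351.24593957 143.18449787]
-0.29 [0.55614194 0.13403203 0.18415414] [248.19385044 207.81428968] [349.75200871 142.09307025]
goal [0.54130367 0.08930214 0.17514484]
bottle [0.59151656 0.32794956 0.125     ] [-0.06154416  0.19594043]
beaker [ 0.49133668 -0.03852612  0.04      ] [-0.05282932 -0.18388121]
jar [ 0.58713771 -0.10470426  0.065     ] [ 0.05788735 -0.21992567]
```

Emit:
jog_arm(series=[[[0.1, 0.3, 0.17], [0, 0, 0.05], 0], [[0.2, 0.6, 0.17], [0, 0, 0.1], 0], [[0.3, 0.9, 0.17], [0, 0, 0.15], 0], [[0.36, 1, 0.17], [0, 0, 0.2], 0]], force=10)

```text
t: 0.65
ee_pos: [0.3045, -0.4203, 0.2733]
tool_rot: [-180.0, 0.0, -48.1]
contact_force: [0.4, -0.2, 0.3]
gripper_width: 0.0514
```

Emit:
jog_arm(series=[[[0.1, 0.3, 0], [0, 0, 0.05], 0], [[0.2, 0.6, 0], [0, 0, 0.1], 0], [[0.3, 0.9, 0], [0, 0, 0.15], 0], [[0.36, 1, 0], [0, 0, 0.2], 0]])

```text
t: 1.15
ee_pos: [0.3582, -0.2703, 0.2733]
tool_rot: [-180.0, 0.0, -30.1]
contact_force: [0.2, -1.1, 0.4]
gripper_width: 0.0112
```

Emit:
jog_arm(series=[[[0.1, 0.3, 0], [0, 0, 0.05], 0], [[0.2, 0.6, 0], [0, 0, 0.1], 0], [[0.3, 0.9, 0], [0, 0, 0.15], 0], [[0.36, 1, 0], [0, 0, 0.154], 0]])

```text
t: 1.65
ee_pos: [0.412, -0.1203, 0.2733]
tool_rot: [-180.0, -0.0, -16.3]
contact_force: [0.1, -1.3, 0.6]
gripper_width: 0.0005
```

Emit:
jog_arm(series=[[[0.1, 0.3, 0], [0, 0, 0], 0], [[0.2, 0.6, 0], [0, 0, 0], 0], [[0.3, 0.9, 0], [0, 0, 0], 0], [[0.36, 1, 0], [0, 0, 0], 0], [[0.36, 1, 0], [0, 0, 0], 0]])

```text
t: 2.28
ee_pos: [0.4656, 0.0281, 0.2729]
tool_rot: [-180.0, 0.0, -16.5]
contact_force: [-0.7, -0.9, -0.5]
gripper_width: 0.0002
```

Emit:
jog_arm(series=[[[0.08, 0.2, 0], [0, 0, 0], 0], [[0.16, 0.4, 0], [0, 0, 0], 0], [[0.24, 0.6, 0], [0, 0, 0], 0], [[0.32, 0.78, 0], [0, 0, 0], 0], [[0.32, 0.78, -0.12], [0, 0, 0], 0], [[0.32, 0.78, -0.25], [0, 0, 0], 0], [[0.32, 0.78, -0.4], [0, 0, 0], 0], [[0.32, 0.78, -0.52], [0, 0, 0], 0], [[0.32, 0.78, -0.52], [0, 0, 0], 0]])

```text
t: 3.4
ee_pos: [0.5126, 0.1424, 0.1936]
tool_rot: [179.9, 0.1, -16.7]
contact_force: [0.6, 0.4, 1.1]
gripper_width: 0.0006
```

```bash
python3 - <<'E'
from geo import *
a=fix(snap('scene','s1.png')); b=fix(snap('top','t1.png'))
cv2.imwrite('pics/z3.png',np.vstack([cv2.resize(a['frame'][100:220,270:450],(780,520)[:2])[:300],cv2.resize(b['frame'][150:250,180:380],(780,390))[:290]]))
p=np.array(manip.state()['ee_pos']);print(p,U.T@(p[:2]-o))
E
```

```text
[0.51367978 0.14352602 0.19538558] [-0.08343791 -0.00303511]
```

View pics/z3.png

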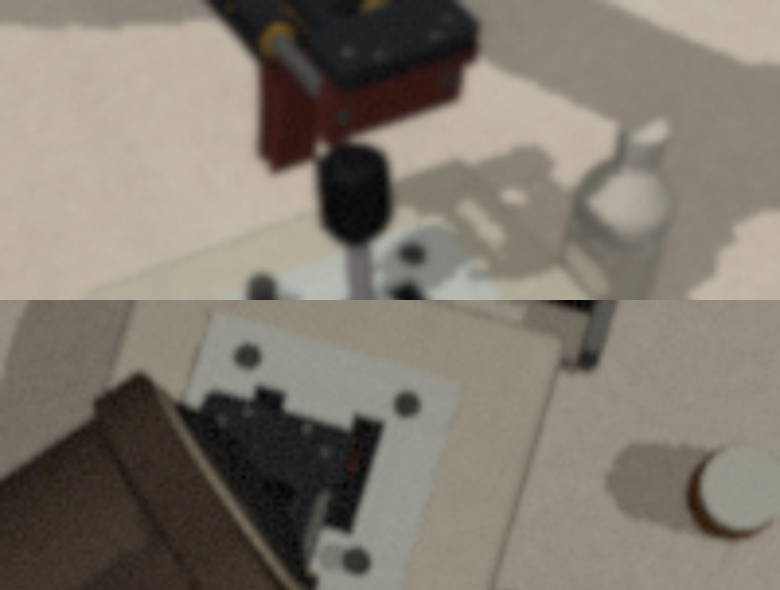

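```bash
python3 - <<'E'
from geo import *
a=load('s1.png')
p=np.array(manip.state()['ee_pos'])
f=cv2.resize(a['frame'],None,fx=4,fy=4,interpolation=cv2.INTER_CUBIC)
for q,c in [(p,(0,255,0)),(p-[0,0,.025],(0,255,255)),(p+[0,0,.055],(255,255,0)),(knobw(-.25,0),(0,0,255))]:
    u=proj(a,q); print(u); cv2.circle(f,tuple(int(4*x) for x in u),5,c,-1)
cv2.imwrite('pics/z4.png',f[200:760,960:1740])
E
```

```text
[337.55179017 125.19104585]
[336.99589447 134.86806357]
[338.88045441 102.06169332]
[351.24593957 143.18449787]
```

View pics/z4.png

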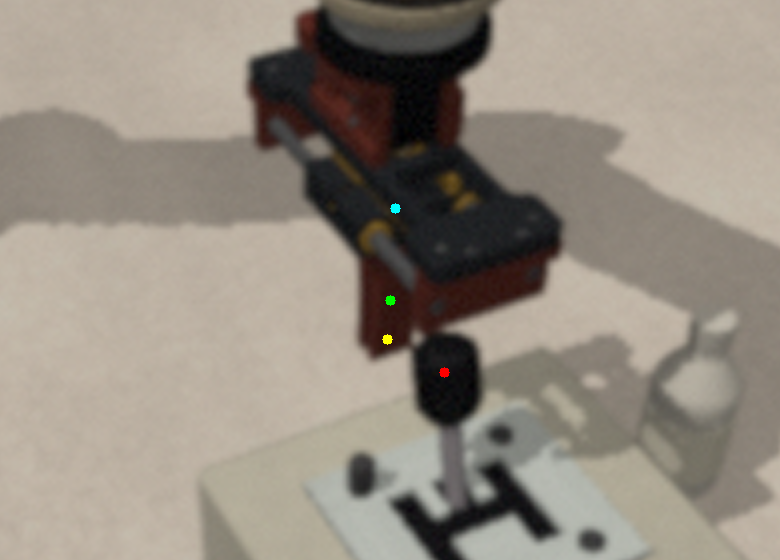

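Emit:
jog_arm(series=[[[0.006, 0.02, 0], [0, 0, 0], 0], [[0.032, 0.012, 0], [0, 0, 0], 0], [[0.057, 0.005, 0], [0, 0, 0], 0], [[0.083, -0.003, 0], [0, 0, 0], 0], [[0.108, -0.011, 0], [0, 0, 0], 0], [[0.134, -0.018, 0], [0, 0, 0], 0], [[0.159, -0.026, 0], [0, 0, 0], 0], [[0.185, -0.033, 0], [0, 0, 0], 0], [[0.21, -0.041, 0], [0, 0, 0], 0], [[0.236, -0.049, 0], [0, 0, 0], 0]])

```text
t: 4.75
ee_pos: [0.5492, 0.1367, 0.1952]
tool_rot: [-180.0, 0.0, -16.6]
contact_force: [-2.4, 0.6, 2.7]
gripper_width: 0.0006
```

```bash
cat > look.py <<'E'
import sys
from geo import *
n=sys.argv[1]
a=fix(snap('scene','s%s.png'%n))
st=manip.state();p=np.array(st['ee_pos']);print('t',st['t'],'tcp',p.round(4),'local',(U.T@(p[:2]-o)).round(4),'F',st['contact_force'].round(1),'Fl',(U.T@st['contact_force'][:2]).round(1))
f=cv2.resize(a['frame'][90:220,270:450],None,fx=4,fy=4,interpolation=cv2.INTER_CUBIC)
cv2.imwrite('pics/zz%s.png'%n,f)
E
python3 look.py 2
```

```text
t 4.8 tcp [0.5497 0.1364 0.1952] local [-0.0469  0.0004] F [-1.4  1.3  1.9] Fl [-1.7  0.8]
```

View pics/zz2.png

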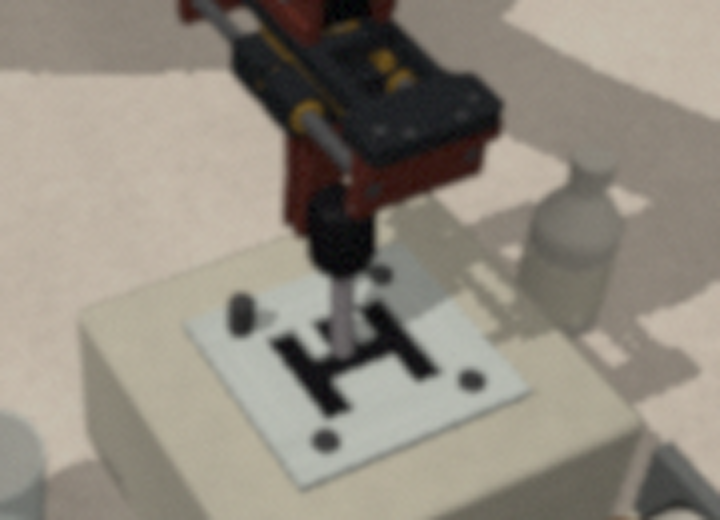

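Emit:
jog_arm(series=[[[0.016, -0.005, 0], [0, 0, 0], 0], [[0.032, -0.01, 0], [0, 0, 0], 0], [[0.048, -0.014, 0], [0, 0, 0], 0], [[0.064, -0.019, 0], [0, 0, 0], 0], [[0.08, -0.024, 0], [0, 0, 0], 0], [[0.096, -0.029, 0], [0, 0, 0], 0], [[0.104, -0.031, 0], [0, 0, 0], 0], [[0.104, -0.031, 0], [0, 0, 0], 0]])

```text
t: 5.8
ee_pos: [0.5647, 0.1319, 0.1951]
tool_rot: [180.0, -0.0, -16.6]
contact_force: [-1.2, 0.4, 2.0]
gripper_width: 0.0005
```

```bash
python3 look.py 3
```

```text
t 5.85 tcp [0.5646 0.1319 0.1951] local [-0.0313  0.0004] F [-1.6  0.   0.9] Fl [-1.6 -0.4]
```

View pics/zz3.png

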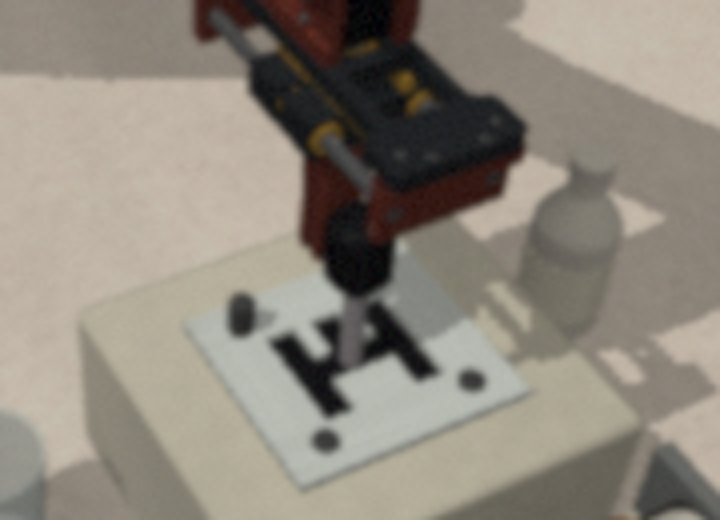

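```bash
python3 - <<'E'
from geo import *
for l in (-.1,-.05,0,.04): print(l,proj(sc,knobw(l,0)), (proj(sc,knobw(l,0))-[270,90])*4)
E
```

```text
-0.1 [357.03567743 148.2913749 ] [348.14270972 233.16549961]
-0.05 [359.01186111 150.34189066] [356.04744444 241.36756265]
0 [361.00020842 152.56035635] [364.00083366 250.24142542]
0.04 [362.59493311 154.45264337] [370.37973245 257.81057346]
```

Emit:
jog_arm(series=[[[0.013, -0.004, 0], [0, 0, 0], 0], [[0.022, -0.007, 0], [0, 0, 0], 0], [[0.022, -0.007, 0], [0, 0, 0], 0]])

```text
t: 6.22
ee_pos: [0.568, 0.1309, 0.1952]
tool_rot: [-180.0, -0.0, -16.6]
contact_force: [-0.6, 0.4, 0.8]
gripper_width: 0.0007
```

```bash
python3 look.py 4
```

```text
t 6.275 tcp [0.5679 0.1309 0.1951] local [-0.0278  0.0004] F [-0.9  0.4  2.2] Fl [-1.   0.1]
```

View pics/zz4.png

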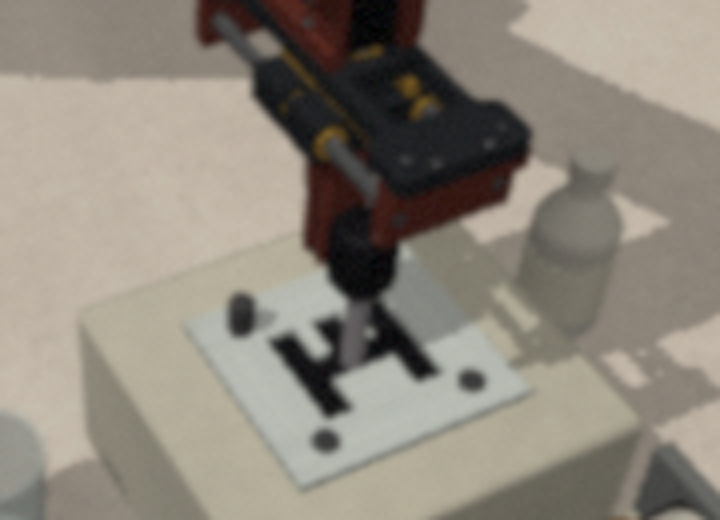

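Emit:
jog_arm(series=[[[-0.06, 0.02, 0], [0, 0, 0], 0], [[-0.128, 0.038, 0], [0, 0, 0], 0], [[-0.128, 0.038, 0.13], [0, 0, 0], 0], [[-0.128, 0.038, 0.27], [0, 0, 0], 0], [[-0.128, 0.038, 0.4], [0, 0, 0], 0], [[0, 0.13, 0.4], [0, 0, 0], 0], [[0.14, 0.21, 0.4], [0, 0, 0], 0], [[0.284, 0.298, 0.4], [0, 0, 0], 0], [[0.284, 0.298, 0.4], [0, 0, 0], 0], [[0.284, 0.298, 0.25], [0, 0, 0], 0], [[0.284, 0.298, 0.11], [0, 0, 0], 0], [[0.284, 0.298, -0.02], [0, 0, 0], 0], [[0.284, 0.298, -0.02], [0, 0, 0], 0]])

```text
t: 7.9
ee_pos: [0.6092, 0.1749, 0.1907]
tool_rot: [179.9, 0.1, -16.6]
contact_force: [-0.2, -0.9, 0.3]
gripper_width: 0.0003
```

```bash
python3 look.py 5
```

```text
t 7.95 tcp [0.61   0.1754 0.1919] local [-0.0003  0.055 ] F [0.4 0.1 0. ] Fl [0.4 0.3]
```

View pics/zz5.png

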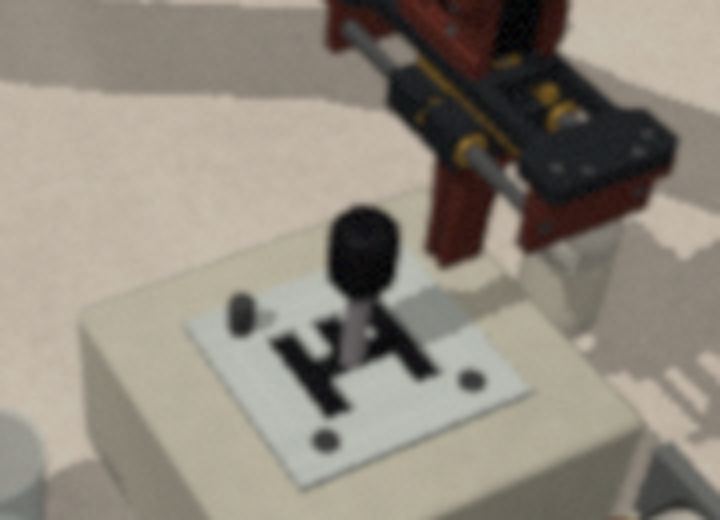

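Emit:
jog_arm(series=[[[-0.008, -0.026, -0.04], [0, 0, 0], 0], [[-0.015, -0.051, -0.04], [0, 0, 0], 0], [[-0.023, -0.077, -0.04], [0, 0, 0], 0], [[-0.031, -0.102, -0.04], [0, 0, 0], 0], [[-0.038, -0.128, -0.04], [0, 0, 0], 0], [[-0.046, -0.153, -0.04], [0, 0, 0], 0], [[-0.053, -0.179, -0.04], [0, 0, 0], 0], [[-0.061, -0.204, -0.04], [0, 0, 0], 0], [[-0.069, -0.23, -0.04], [0, 0, 0], 0], [[-0.076, -0.256, -0.04], [0, 0, 0], 0], [[-0.084, -0.281, -0.04], [0, 0, 0], 0], [[-0.092, -0.307, -0.04], [0, 0, 0], 0], [[-0.092, -0.307, -0.04], [0, 0, 0], 0]])

```text
t: 9.57
ee_pos: [0.5965, 0.1289, 0.186]
tool_rot: [180.0, 0.0, -16.6]
contact_force: [0.0, 0.7, 0.9]
gripper_width: 0.0003
```

```bash
python3 look.py 6
```

```text
t 9.625 tcp [0.5965 0.1291 0.186 ] local [0.0001 0.0068] F [-0.4  0.7 -0.3] Fl [-0.6  0.6]
```

View pics/zz6.png

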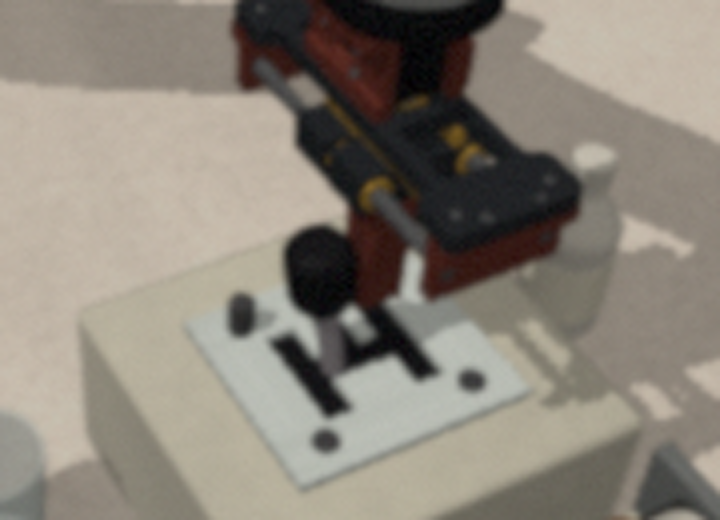

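Emit:
jog_arm(series=[[[-0.006, -0.019, 0], [0, 0, 0], 0], [[-0.011, -0.038, 0], [0, 0, 0], 0], [[-0.017, -0.057, 0], [0, 0, 0], 0], [[-0.023, -0.077, 0], [0, 0, 0], 0], [[-0.029, -0.096, 0], [0, 0, 0], 0], [[-0.034, -0.115, 0], [0, 0, 0], 0], [[-0.034, -0.115, 0], [0, 0, 0], 0]])

```text
t: 10.5
ee_pos: [0.5915, 0.1119, 0.1862]
tool_rot: [180.0, 0.0, -16.6]
contact_force: [-0.6, 0.8, -0.2]
gripper_width: 0.0004
```

```bash
python3 look.py 7; python3 - <<'E'
from geo import *
for c in (-.3,-.33,-.36,-.39):
  for l in (-.04,0,.04): print(c,l,((proj(sc,knobw(l,c))-[270,90])*4).round(0))
E
```

```text
t 10.55 tcp [0.5915 0.112  0.1862] local [ 0.0001 -0.011 ] F [-0.3  0.8  0.4] Fl [-0.6  0.6]
-0.3 -0.04 [281. 282.]
-0.3 0 [287. 289.]
-0.3 0.04 [293. 296.]
-0.33 -0.04 [273. 286.]
-0.33 0 [279. 294.]
-0.33 0.04 [285. 301.]
-0.36 -0.04 [266. 291.]
-0.36 0 [271. 298.]
-0.36 0.04 [277. 306.]
-0.39 -0.04 [258. 297.]
-0.39 0 [264. 304.]
-0.39 0.04 [270. 311.]
```

View pics/zz7.png

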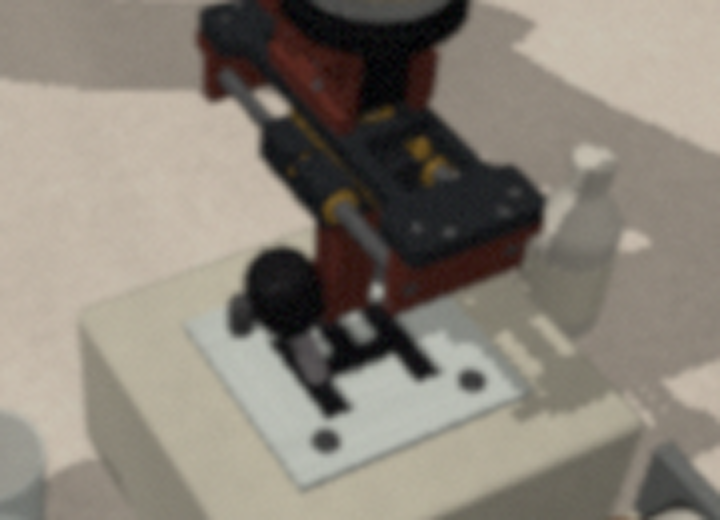

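Emit:
jog_arm(series=[[[-0.004, -0.013, 0], [0, 0, 0], 0], [[-0.008, -0.026, 0], [0, 0, 0], 0], [[-0.011, -0.038, 0], [0, 0, 0], 0], [[-0.015, -0.051, 0], [0, 0, 0], 0], [[-0.015, -0.051, 0], [0, 0, 0], 0]])

```text
t: 11.18
ee_pos: [0.5893, 0.1044, 0.1861]
tool_rot: [180.0, 0.0, -16.6]
contact_force: [0.2, 0.9, -0.4]
gripper_width: 0.0003
```

```bash
python3 look.py 8
```

```text
t 11.225 tcp [0.5893 0.1045 0.1862] local [ 0.0002 -0.0188] F [-0.   0.8  0.1] Fl [-0.3  0.8]
```

View pics/zz8.png

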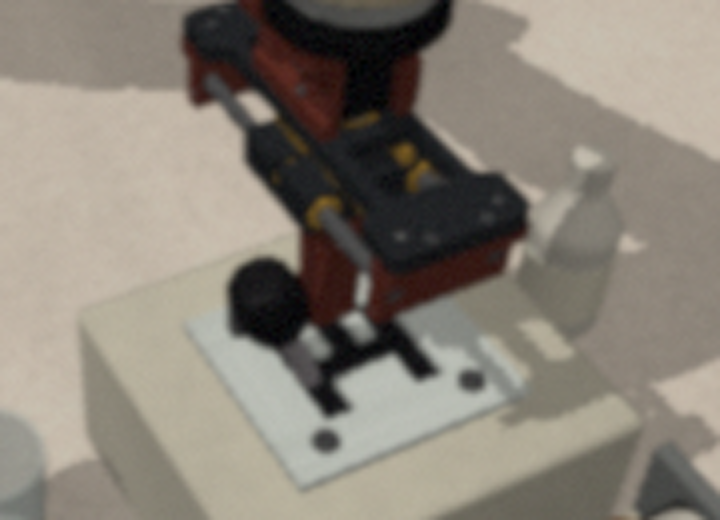

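Emit:
jog_arm(series=[[[-0.003, -0.008, 0], [0, 0, 0], 0], [[-0.005, -0.016, 0], [0, 0, 0], 0], [[-0.005, -0.016, 0], [0, 0, 0], 0]])

```text
t: 11.6
ee_pos: [0.5887, 0.103, 0.1861]
tool_rot: [-179.9, -0.0, -16.6]
contact_force: [1.9, 4.6, -2.6]
gripper_width: 0.0004
```

```bash
python3 look.py 9
```

```text
t 11.65 tcp [0.5887 0.103  0.1862] local [ 0.     -0.0205] F [ 1.4  4.5 -3.3] Fl [0.  4.7]
```

View pics/zz9.png

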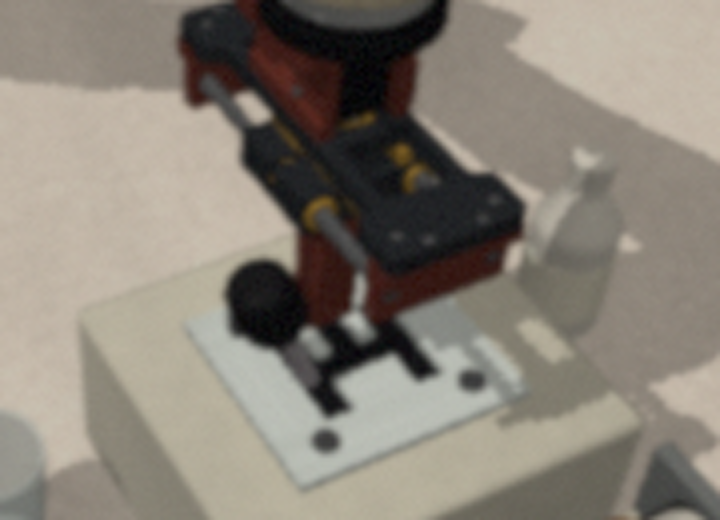

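Emit:
jog_arm(series=[[[0.019, 0.064, 0], [0, 0, 0], 0], [[0.038, 0.128, 0], [0, 0, 0], 0], [[0.038, 0.128, 0.13], [0, 0, 0], 0], [[0.038, 0.128, 0.27], [0, 0, 0], 0], [[0.038, 0.128, 0.4], [0, 0, 0], 0], [[0.2, 0.08, 0.4], [0, 0, 0], 0], [[0.3, -0.05, 0.4], [0, 0, 0], 0], [[0.28, -0.18, 0.4], [0, 0, 0], 0], [[0.262, -0.287, 0.4], [0, 0, 0], 0], [[0.262, -0.287, 0.4], [0, 0, 0], 0], [[0.262, -0.287, 0.27], [0, 0, 0], 0], [[0.262, -0.287, 0.13], [0, 0, 0], 0], [[0.262, -0.287, 0], [0, 0, 0], 0], [[0.262, -0.287, 0], [0, 0, 0], 0]])

```text
t: 13.4
ee_pos: [0.6266, 0.0596, 0.1837]
tool_rot: [179.9, 0.2, -16.5]
contact_force: [0.2, 0.4, 1.0]
gripper_width: 0.0006
```

```bash
python3 look.py 10
```

```text
t 13.45 tcp [0.6273 0.0597 0.1851] local [ 0.0494 -0.0509] F [-0.2 -0.5  0.3] Fl [-0.1 -0.6]
```

View pics/zz10.png

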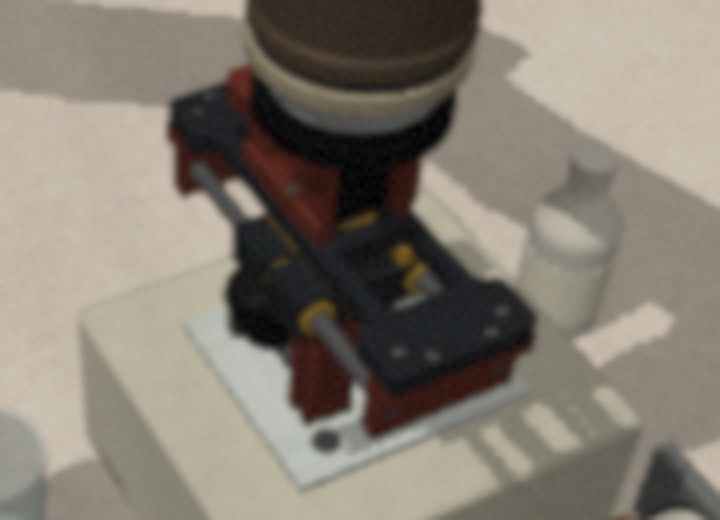

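Emit:
jog_arm(series=[[[-0.026, 0.008, -0.02], [0, 0, 0], 0], [[-0.051, 0.015, -0.02], [0, 0, 0], 0], [[-0.077, 0.023, -0.02], [0, 0, 0], 0], [[-0.102, 0.031, -0.02], [0, 0, 0], 0], [[-0.128, 0.038, -0.02], [0, 0, 0], 0], [[-0.153, 0.046, -0.02], [0, 0, 0], 0], [[-0.179, 0.053, -0.02], [0, 0, 0], 0], [[-0.204, 0.061, -0.02], [0, 0, 0], 0], [[-0.23, 0.069, -0.02], [0, 0, 0], 0], [[-0.23, 0.069, -0.02], [0, 0, 0], 0]])

```text
t: 14.7
ee_pos: [0.593, 0.0697, 0.1832]
tool_rot: [180.0, 0.0, -16.6]
contact_force: [0.8, -0.5, 0.7]
gripper_width: 0.0005
```

```bash
python3 look.py 11
```

```text
t 14.75 tcp [0.5931 0.0697 0.1831] local [ 0.0137 -0.0511] F [0.8 0.1 0.6] Fl [0.8 0.4]
```

View pics/zz11.png

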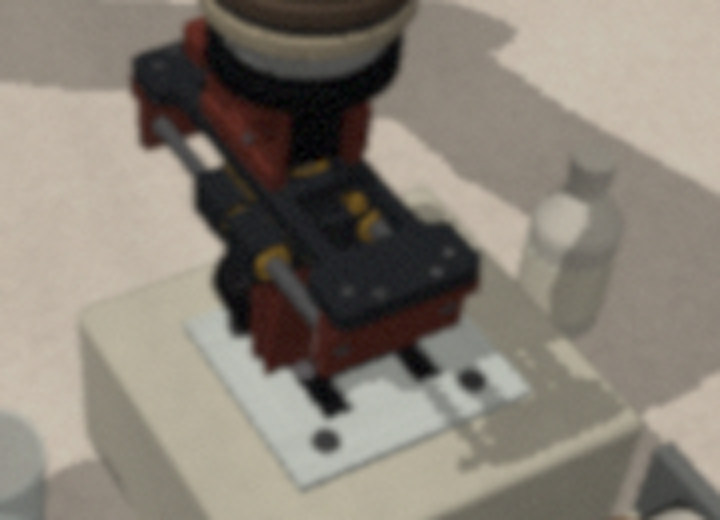

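Moving as expected. Continue slowly, 14 mm.

Emit:
jog_arm(series=[[[-0.016, 0.005, 0], [0, 0, 0], 0], [[-0.032, 0.01, 0], [0, 0, 0], 0], [[-0.048, 0.014, 0], [0, 0, 0], 0], [[-0.064, 0.019, 0], [0, 0, 0], 0], [[-0.08, 0.024, 0], [0, 0, 0], 0], [[-0.09, 0.027, 0], [0, 0, 0], 0], [[-0.09, 0.027, 0], [0, 0, 0], 0]])

```text
t: 15.62
ee_pos: [0.5796, 0.0738, 0.183]
tool_rot: [180.0, 0.0, -16.6]
contact_force: [0.8, -0.3, -0.8]
gripper_width: 0.0006
```

```bash
python3 look.py 12;python3 - <<'E'
from geo import *
for c in (-.35,-.39):
  for l in (-.15,-.2,-.25,-.32): print(c,l,((proj(sc,knobw(l,c))-[270,90])*4).round(0))
E
```

```text
t 15.675 tcp [0.5796 0.0738 0.183 ] local [-0.0004 -0.051 ] F [ 1.4 -0.5 -0.3] Fl [ 1.5 -0. ]
-0.35 -0.15 [254. 272.]
-0.35 -0.2 [248. 265.]
-0.35 -0.25 [242. 258.]
-0.35 -0.32 [234. 249.]
-0.39 -0.15 [244. 279.]
-0.39 -0.2 [238. 272.]
-0.39 -0.25 [233. 265.]
-0.39 -0.32 [225. 256.]
```

View pics/zz12.png

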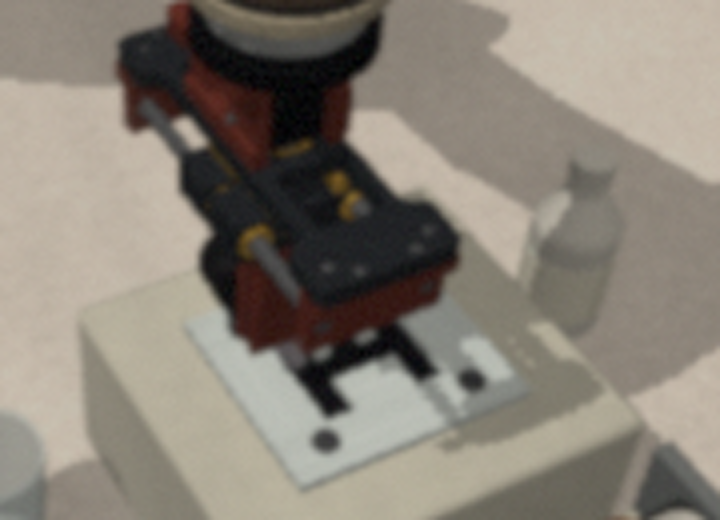

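Emit:
jog_arm(series=[[[-0.01, 0.003, 0], [0, 0, 0], 0], [[-0.02, 0.006, 0], [0, 0, 0], 0], [[-0.03, 0.009, 0], [0, 0, 0], 0], [[-0.04, 0.012, 0], [0, 0, 0], 0], [[-0.04, 0.012, 0], [0, 0, 0], 0]])

```text
t: 16.3
ee_pos: [0.5736, 0.0754, 0.1832]
tool_rot: [180.0, 0.0, -16.6]
contact_force: [1.6, -0.3, -0.8]
gripper_width: 0.0005
```

Emit:
jog_arm(series=[[[-0.01, 0.003, 0], [0, 0, 0], 0], [[-0.02, 0.006, 0], [0, 0, 0], 0], [[-0.02, 0.006, 0], [0, 0, 0], 0]])

```text
t: 16.68
ee_pos: [0.5707, 0.0764, 0.1832]
tool_rot: [180.0, 0.0, -16.6]
contact_force: [1.3, 0.4, -1.7]
gripper_width: 0.0005
```

Emit:
jog_arm(series=[[[-0.01, 0.003, 0], [0, 0, 0], 0], [[-0.02, 0.006, 0], [0, 0, 0], 0], [[-0.02, 0.006, 0], [0, 0, 0], 0]])

```text
t: 17.05
ee_pos: [0.5677, 0.0773, 0.1832]
tool_rot: [180.0, 0.0, -16.6]
contact_force: [1.2, -0.6, -0.7]
gripper_width: 0.0003
```

```bash
python3 look.py 13
```

```text
t 17.1 tcp [0.5677 0.0773 0.1832] local [-0.0127 -0.0511] F [ 1.3 -0.4 -0.5] Fl [ 1.3 -0. ]
```

View pics/zz13.png

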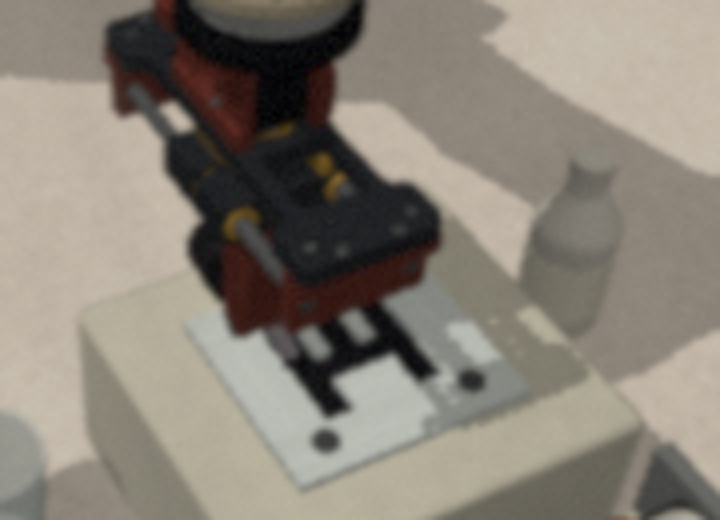

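Emit:
jog_arm(series=[[[-0.01, 0.003, 0], [0, 0, 0], 0], [[-0.02, 0.006, 0], [0, 0, 0], 0], [[-0.02, 0.006, 0], [0, 0, 0], 0]])

```text
t: 17.48
ee_pos: [0.5654, 0.0779, 0.1832]
tool_rot: [-180.0, -0.1, -16.6]
contact_force: [6.1, -0.7, -2.0]
gripper_width: 0.0003
```

Emit:
jog_arm(series=[[[-0.006, 0.002, 0], [0, 0, 0], 0], [[-0.006, 0.002, 0], [0, 0, 0], 0]])

```text
t: 17.73
ee_pos: [0.565, 0.0781, 0.1833]
tool_rot: [-180.0, -0.1, -16.6]
contact_force: [7.2, -1.0, -4.1]
gripper_width: 0.0008
```

Emit:
jog_arm(series=[[[0.05, -0.015, 0], [0, 0, 0], 0], [[0.12, -0.036, 0], [0, 0, 0], 0], [[0.19, -0.057, 0], [0, 0, 0], 0], [[0.25, -0.076, 0], [0, 0, 0], 0], [[0.25, -0.076, 0.2], [0, 0, 0], 0], [[0.25, -0.076, 0.4], [0, 0, 0], 0], [[0.25, -0.076, 0.6], [0, 0, 0], 0], [[0.25, -0.076, 0.8], [0, 0, 0], 0], [[0.25, -0.076, 0.8], [0, 0, 0], 0]])

```text
t: 18.85
ee_pos: [0.6027, 0.0674, 0.3055]
tool_rot: [-179.9, -0.2, -16.6]
contact_force: [0.4, -0.3, -0.5]
gripper_width: 0.0004
```

Emit:
jog_arm(series=[[[-0.1, -0.25, 0], [0, 0, 0], 0], [[-0.2, -0.5, 0], [0, 0, 0], 0], [[-0.3, -0.75, 0], [0, 0, 0], 0], [[-0.4, -1, 0], [0, 0, 0], 0], [[-0.4, -1, 0], [0, 0, 0], 0]])

```text
t: 19.48
ee_pos: [0.5402, -0.0869, 0.3019]
tool_rot: [179.9, 0.1, -16.9]
contact_force: [0.4, 0.0, 0.0]
gripper_width: 0.0003
```

Emit:
jog_arm(series=[[[-0.1, -0.25, 0], [0, 0, 0], 0], [[-0.2, -0.5, 0], [0, 0, 0], 0], [[-0.3, -0.75, 0], [0, 0, 0], 0], [[-0.4, -1, 0], [0, 0, 0], 0], [[-0.4, -1, 0], [0, 0, 0], 0], [[-0.4, -1, 0], [0, 0, 0], 0]])

```text
t: 20.23
ee_pos: [0.482, -0.2317, 0.3026]
tool_rot: [-179.9, 0.0, -16.5]
contact_force: [0.6, 0.1, 0.1]
gripper_width: 0.0001
```

```bash
python3 look.py 14; python3 - <<'E'
from geo import *
b=fix(snap('top','t14.png'))
def kn(s,lo):
    f=s['frame']; return f
f=cv2.resize(b['frame'][140:260,120:400],None,fx=2.7,fy=2.7,interpolation=cv2.INTER_CUBIC)
cv2.imwrite('pics/zt14.png',f)
for l,c in[(-.25,-.36),(-.32,-.36),(-.32,-.39)]: print(l,c,proj(b,knobw(l,c)),(proj(sc,knobw(l,c))-[270,90])*4)
# knob blob in both views
for n,s,(x0,x1,y0,y1) in [('top',b,(240,300,190,240)),('scene',load('s14.png'),(310,350,135,175))]:
    m=(s['frame'][y0:y1,x0:x1].max(2)<28).astype(np.uint8)
    N,L,st,ce=cv2.connectedComponentsWithStats(m)
    for i in range(1,N):
        if st[i,4]>20: print(n,st[i],ce[i]+[x0,y0])
E
```

```text
t 20.275 tcp [ 0.4822 -0.2313  0.3028] local [-0.0065 -0.3712] F [-0.2  0.8 -0.7] Fl [-0.4  0.7]
-0.25 -0.36 [274.58017779 211.55217645] [239.5601545  259.64049243]
-0.32 -0.36 [272.81031903 216.09624785] [231.97658587 251.04756117]
-0.32 -0.39 [274.87475946 216.48429971] [225.44065749 256.17012109]
top [  0   0  35  15 275] [257.57454545 195.13818182]
top [ 25  18  18  20 259] [273.48262548 217.47876448]
scene [  8   9  18  22 263] [326.81749049 153.92395437]
```

View pics/zz14.png

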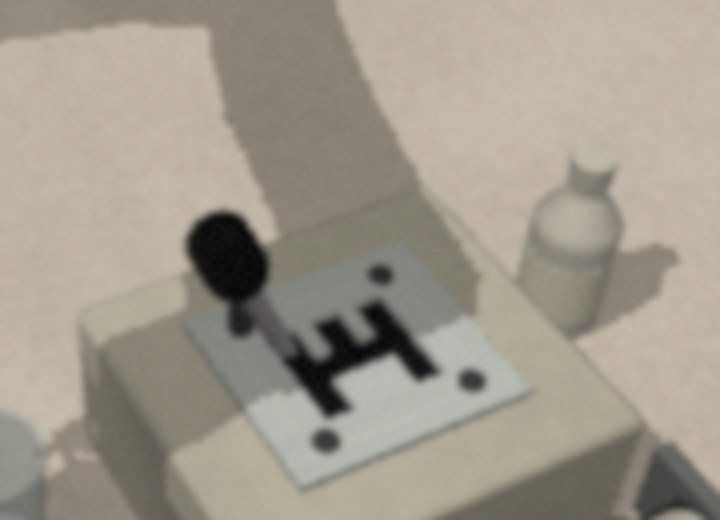

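View pics/zt14.png

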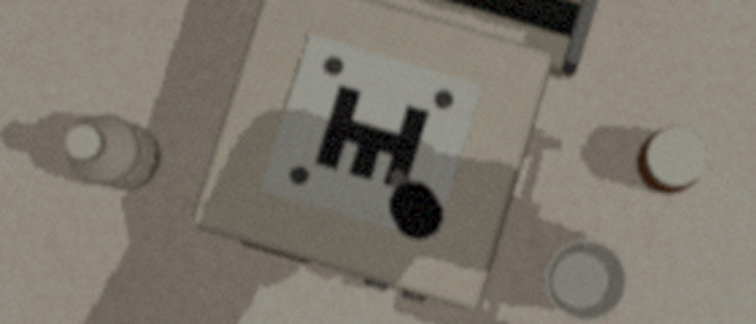

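```bash
python3 -c "
from plant import manip
print(manip.state()['joint_velocities'].round(2)); print(manip.finish_job())"
```

```text
[-0.03 -0.12  0.21 -0.15  0.05  0.    0.17]
the job is handed in; nothing more can be done
None
```

The lever is home in the corner slot with the upright pin (the -x, -y corner), and the job is handed in; no verdict was reported.

I pushed it with the closed fingertips in three strokes: out of the park notch, right along the cross slot to its end, then back towards the robot into the corner. The job took about 20 s in all. The highest force reported at the end of a move was about 8 N, while pressing against the slot end.

- **Lever:** after the arm had backed off, both camera views put it at about -0.32 rad fore-and-aft and -0.37 rad sideways. In the top view the knob centre sits within a few millimetres of the pin. I took one look after backing off, so I had no second picture to compare for movement.
- **Other objects:** by eye, the bottle, beaker and jar had not moved.
- **Arm:** it was well clear, with contact force near zero.
- **Disagreement:** the two cameras differed by about 2.5 mm on the gate position, which did not matter for this task. No checks failed.

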